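# Unlock and fire the vial crimper

### The arm

A 6-joint arm with a two-finger parallel gripper is mounted at the origin on the work surface. World frame = base frame: x ahead of the robot, y to its left, z up, the work surface at z = 0. Lengths are in mm, angles in rad, forces in N, time in s.
With the tool pointing down it reaches from about 350 to 775 mm from the base axis. Payload 7.3 kg.
Tool frame: the origin (TCP) lies midway between the tips of the shut fingers; the grasp point (between the pads) lies 19 mm behind it (grasp_offset is the z of the grasp point in the tool frame, in mm); z points along the fingers, y is the direction in which the jaws open and shut (so a half turn about z gives the same grasp; the last joint's range is limited). The gripper opens to 92 mm and grips with 3 to 60 N. Pads are 19 mm wide; open, the fingers measure 130 mm over their backs; the gripper's body (75 mm by 190 mm) begins 47 mm behind the grasp point.
Start: joints at [-1.304, 0.342, 1.524, -0, 1.275, -0.146], TCP at [210.641, -480.911, 226.741] pointing down, gripper open.
Joint ranges: [-2.53, 2.53], [-0.77, 2.02], [0.04, 2.7], [-1, 4.14], [0.28, 2.66], [-3.11, 3.11]. Speed limits (rad/s): [2.57, 2.57, 3.14, 3.14, 3.14, 3.14].

### API

Orientations are given as [roll, pitch, yaw] about the fixed x, y, z axes, in that order (R = Rz(yaw) Ry(pitch) Rx(roll)).
In Python, from plant import get_obs, capture, camera_model, close_job, boxes_of, regions_of, place_of, grasp_offset gives the robot as it stands. The module is installed in compiled form; this text tells all that it offers.
- The arm moves only by the tool send_rows, never from a script. Its argument "targets" is a list that holds one entry, the list of rows, each a list of 7 numbers: the turn, a rotation vector about the tool's x, y, z in degrees, then the shift along the tool's x, y, z in mm, then the closure, from -1 (fully open) to 1 (shut). A call has 1 to 5 rows; each row is the pose to reach, as a shift and turn from the pose commanded when the call began, along the tool's axes at that moment; what a row does not reach only later rows make up. A row lasts 1/12 s, in which the tool goes at most 41.7 mm and 7.16 degrees, less where a joint would pass 70% of its speed; a pose out of reach is approached as far as the arm can. A call with a gripper value outside its range is refused whole. The fingers move at their own pace and stop on an object; the grip force is fixed at half the most. Time passes only in rows, so rows that repeat a pose let the fingers close. It gives the time, the measured TCP pose, the force and the opening at its end, in the units of the state.
- get_obs(): the state, without advancing time (a new reading comes with each control period).
- capture(name): name is "side" or "top"; returns the picture (400x640x3 uint8, red, green, blue); there is no depth.
- camera_model(name): a dict with "K" (3x3 intrinsics, pixels), "k1" (the pictures are not rectified: a ray, as slopes to the right and down, at radius r is drawn at 1 + k1 r^2 times it, then the intrinsics apply), "world_to_cam" (4x4, takes a point from world to camera coordinates). Camera axes: x right, y up, looking along -z (the intrinsics and any distortion apply to the point x, -y, -z); pixel columns grow to the right and rows downward; lengths in mm; the calibration is good to about 2 mm. A picture is of the moment at which its call begins. camera_model takes no time and is no camera call.
- close_job(): hands the job in, once; it reports no verdict.
Trained networks look in the newest picture that a camera, given by its name, has taken for a name from the list of things; names that differ only in an ending like _2 or _b are one class to them, and where a whole thing is asked for, a point or a joint stands for the part that bears it (a point fixed in the world has none). Each returns a list of dicts, best first, with "conf" (0 to 1); they miss things now and then, are a little off and sometimes report something else, mostly with a low value. They report only what shows in the picture. A call takes as long as a camera call.
- boxes_of(label, camera): "location" ([row, column] in pixels, amid what is visible of it).
- regions_of(label, camera): "region" (400x640 bool, what is visible of it) and "location" ([row, column] in pixels, amid what is visible of it).
- place_of(label, camera): "location" ([row, column] in pixels: a listed point, or the origin of a listed thing).
The state is a dict: "time": time; "joint_positions": joint angles; "dq": joint speeds; "tau": joint torques, N m; "tool_pos": TCP position; "tcp_rot": TCP orientation; "contact_force": force on the tool from outside, world axes, zero at the start; "moment": the same for the moment, N m; "grip_width": finger opening in mm.
Only numpy, scipy, OpenCV 4.12 (cv2) and the standard library are available. Lean on these libraries where they do the work, as an engineer would, in place of code of your own. Each camera call takes 0.05 s, during which the arm holds its last target.

### The job

Crimp the vial under the large-headed crimper: flip its black lock-off lever forward, towards the tool's head, and then squeeze its paddle fully down against the body and keep it down for about a second. Let the paddle spring back up, leave the lever forward, and do not touch the small-headed crimper.

Things in the scene. Friction and masses are not known exactly. Their poses are not given: they have to be found in the camera images.
- crimper_lever_tip (a point): Mid upper end of the large-headed crimper's lock-off lever: black tab, 26 mm wide, 8 thick, 60 long from a pivot 118 mm above the bench, ahead of the paddle. Starts leaning back (away from the head), this point 171 mm up. 1 to 2 N towards the head flips it; closed fingertips at 150 mm height moving forward from above the pad to 100 mm past it carry it over. Stays where left. Axes turn with it.
- crimper_lever (a joint): Lock-off lever angle in rad: 0 leaning back 0.5 rad from upright (locked; starts at 0 to 0.12), 1.6 leaning forward 1.1 rad (its stop). While back it blocks the paddle; forward (above 1.2) frees it.
- crimper_pad (a point): Spot to press on the large crimper's paddle, mid upper face, 138 mm above the bench, 55 mm behind the lever's pivot. x along the tool to its head, z up. Grey bar 34 mm wide, level on top of the body, from 90 mm behind to 30 ahead of here, plus two prongs 25 mm on beside the lever. Goes down 10 mm here to its stop (3.5 N rising to 7 N), springs back up.
- crimper_paddle (a joint): Paddle angle in rad: 0 up (released), grows as pressed, 0.10 fully down. The large-headed crimper: white level cylinder, 50 mm thick, 240 long, fixed in an aluminium bench cradle 320 by 100 mm; its round steel head, 60 mm across, points down over a vial 148 mm ahead of the pad, top 106 mm high.
- small_crimper: The other crimper, to be left alone: same body, paddle, lever and cradle, but a slim head (28 mm across). Origin: on the bench right under its pad; x towards its head, z up. Cradle 320 mm by 100 mm, whole tool 171 mm high.

How it is judged:
By the outcome, as a careful person would: the job done as asked, in the order asked, and still so for the second after the job is handed in, with the robot touching nothing.
It also fails if it takes over 35 s, if anything falls off the work surface, if the arm or the gripper's body presses on something with over 40 N, if the wrist force passes 120 N, or if a joint passes its speed limit or range.

## Working session

There is one attempt and no reset: what is moved stays moved. The work goes in short steps, Python scripts to look and compute and a tool call to move; the robot and the scene stay as the last step left them, time stands still between calls to the robot, and variables do not carry over. Pictures are saved under pics/ and viewed, and the job is handed in when it is done.

Besides the shell and the picture viewer there is one more tool, called after ">>>" as a command line: name --argument value ..., lists and objects as JSON in quotes. send_rows: Moves the arm, as the interface text tells. Its arguments: {"type":"object","properties":{"targets":{"type":"array","items":{"type":"array","items":{"type":"array","items":{"type":"number"}}}}},"required":["targets"]}

```bash
mkdir -p pics; cat > h.py <<'E'
import numpy as np, cv2
from plant import *
def ray(cam,loc):
    m=camera_model(cam);K=np.array(m["K"]);T=np.array(m["world_to_cam"]);k=m["k1"]
    v=np.array([(loc[1]-K[0,2])/K[0,0],(loc[0]-K[1,2])/K[1,1]]);u=v.copy()
    for _ in range(30):u=v/(1+k*(u@u))
    d=np.array([u[0],-u[1],-1]);R=T[:3,:3];o=-R.T@T[:3,3]
    return o,R.T@d
def atz(cam,loc,z):
    o,d=ray(cam,loc);return o+d*(z-o[2])/d[2]
def proj(cam,p):
    m=camera_model(cam);K=np.array(m["K"]);T=np.array(m["world_to_cam"])
    c=T[:3,:3]@np.array(p)+T[:3,3];u=np.array([c[0],-c[1]])/-c[2];u=u*(1+m["k1"]*(u@u))
    return K[1,1]*u[1]+K[1,2],K[0,0]*u[0]+K[0,2]
def save(cam,n):
    im=capture(cam);cv2.imwrite(f"pics/{n}.png",im[:,:,::-1].copy());return im
E
python3 - <<'E'
from h import *
for c in("top","side"):
    save(c,c+"0")
    for l,z in(("crimper_pad",138),("crimper_lever_tip",171),("small_crimper",0)):
        for r in place_of(l,c)[:3]: print(c,l,r["conf"],np.round(r["location"],1),atz(c,r["location"],z).round(1))
o=get_obs();print(o["time"],o["tool_pos"],o["tcp_rot"],o["grip_width"],grasp_offset)
E
```

```text
top crimper_pad 0.8 [209.5 419.3] [ 472.7 -187.5  138. ]
top crimper_lever_tip 0.61 [190.9 425.6] [ 501.2 -192.6  171. ]
top small_crimper 0.57 [203.2 251.3] [505.8 138.7   0. ]
side crimper_pad 0.86 [284.6 340.6] [ 469.6 -189.7  138. ]
side crimper_lever_tip 0.68 [267.7 361.1] [ 501.8 -188.8  171. ]
side small_crimper 0.87 [192.2 307.2] [495.4 131.5  -0. ]
0.4 [ 210.62928477 -480.83415398  226.62001468] [-3.14139073e+00 -5.84088937e-05  4.12771366e-01] 91.7600876816928 -18.8
```

View pics/top0.png

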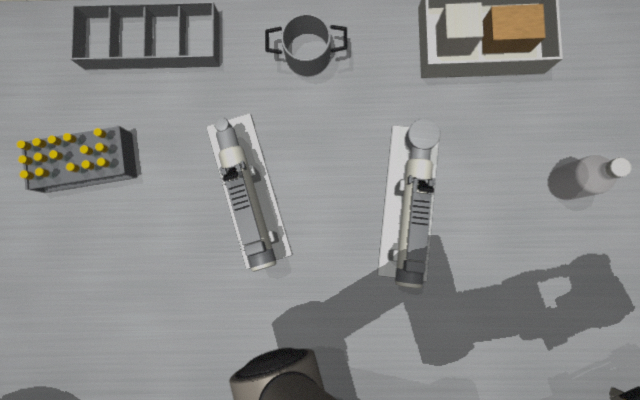

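View pics/side0.png

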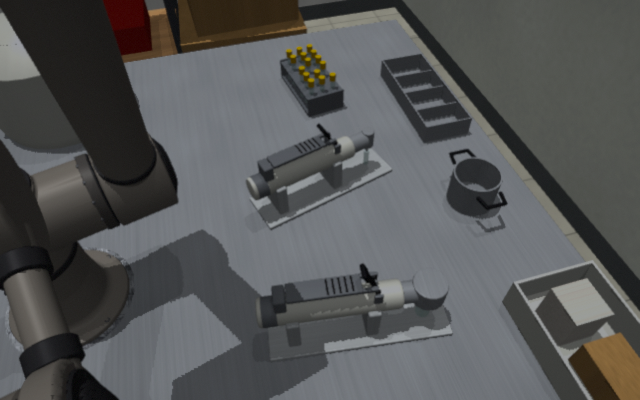

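The top view shows the large head at (row 135, col 424), its lever near (187, 425) and the pad near (209, 419). The small-headed crimper is on the left. Next I'll work out the tool's axis.

```bash
python3 - <<'E'
from h import *
im=cv2.imread("pics/top0.png");cv2.imwrite("pics/topc.png",cv2.resize(im[110:300,360:460],None,fx=4,fy=3*4/3)[:,:])
im=cv2.imread("pics/side0.png");cv2.imwrite("pics/sidec.png",cv2.resize(im[250:370,245:460],None,fx=3.5,fy=3.5))
pts=[atz("top",p,6) for p in((125,395),(128,438),(278,428),(275,380))]
print(np.round(pts,1))
for z in(130,150):print(atz("top",(135,424),z))
# stereo
def tri(a,b):
    A=np.zeros((3,3));B=np.zeros(3)
    for o,d in(a,b):
        d=d/np.linalg.norm(d);P=np.eye(3)-np.outer(d,d);A+=P;B+=P@o
    return np.linalg.solve(A,B)
print(tri(ray("top",(209.5,419.3)),ray("side",(284.6,340.6))),tri(ray("top",(190.9,425.6)),ray("side",(267.7,361.1))))
E
```

```text
[[ 667.1 -171.1    6. ]
 [ 657.9 -261.3    6. ]
 [ 344.  -226.3    6. ]
 [ 351.2 -129.     6. ]]
[ 609.72417753 -203.30281923  130.        ]
[ 604.27275661 -198.77681935  150.        ]
[ 471.64955011 -187.98089413  134.72609992] [ 500.56064744 -191.53060776  175.76227159]
```

```bash
python3 - <<'E'
import cv2
im=cv2.imread("pics/topc.png");print(im.shape);cv2.imwrite("pics/topc.png",cv2.resize(im,None,fx=.78,fy=.78))
E
```

```text
(760, 400, 3)
```

View pics/topc.png

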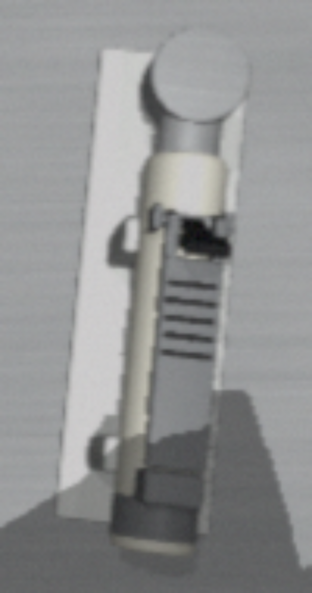

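View pics/sidec.png

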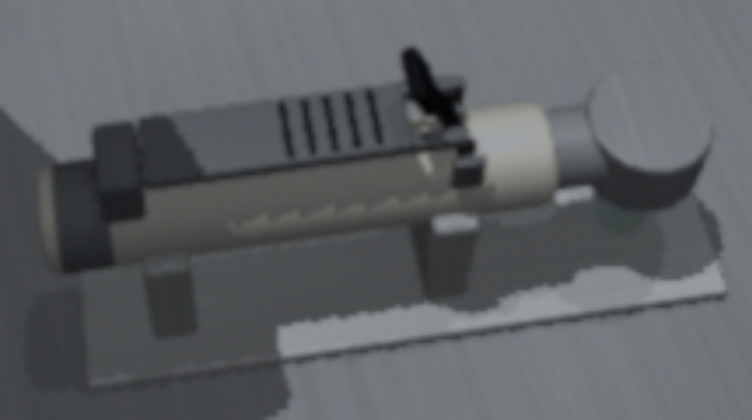

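>>> send_rows --targets '[[[0,0,6,70,-34,0,1],[0,0,12,140,-67,0,1],[0,0,18,210,-101,0,1],[0,0,24,280,-134,0,1],[0,0,29.7,347,-168,0,1]]]'

```text
time: 0.82
tool_pos: [345.8, -323.1, 226.9]
tcp_rot: [3.141, -0.0, -0.109]
contact_force: [0.9, -1.1, -1.2]
grip_width: 63.1
```

```bash
cat > st.py <<'E'
from h import *
o=get_obs();p=np.array(o["tool_pos"]);y=o["tcp_rot"][2];t=np.array([461.5,-187.5,226])-p
print(round(o["time"],2),p.round(1),np.round(o["tcp_rot"],3),np.round(o["contact_force"],1),round(o["grip_width"],1))
print("toolframe to pre:",t[0]*np.cos(y)+t[1]*np.sin(y),t[0]*np.sin(y)-t[1]*np.cos(y),"yaw need deg",np.degrees(y+.105))
q=p-np.array([471.5,-188.5,138]);print("rel pad along,left,up",q[0]*.9945-q[1]*.105,q[0]*.105+q[1]*.9945,q[2])
E
python3 st.py
```

```text
0.82 [ 345.8 -323.1  226.9] [ 3.141 -0.    -0.109] [ 0.9 -1.1 -1.2] 63.1
toolframe to pre: 100.3647503638256 -147.33532073647555 yaw need deg -0.2068162077095755
rel pad along,left,up -110.92063565916523 -147.05091013894253 88.85194008827929
```

>>> send_rows --targets '[[[0,0,0,25,-37,0,1],[0,0,0,50,-73,0,1],[0,0,0,75,-110,0,1],[0,0,0,98,-144,0,1],[0,0,0,98,-144,0,1]]]'

```text
time: 1.23
tool_pos: [460.1, -186.9, 226.9]
tcp_rot: [-3.14, -0.002, -0.098]
contact_force: [-1.5, 0.1, 0.2]
grip_width: 29.6
```

```bash
python3 st.py;python3 - <<'E'
from h import *
a=save("top","t1");b=save("side","s1")
cv2.imwrite("pics/ts1.png",np.hstack([cv2.resize(a[90:310,330:530],None,fx=2,fy=2),cv2.resize(b[170:390,230:430],None,fx=2,fy=2)])[:,:,::-1].copy())
E
```

```text
1.23 [ 460.1 -186.9  226.9] [-3.14e+00 -2.00e-03 -9.80e-02] [-1.5  0.1  0.2] 29.6
toolframe to pre: 1.479414350989538 0.4981107874513876 yaw need deg 0.39163795589988215
rel pad along,left,up -11.532918670994244 0.4322171576498157 88.86711177422384
```

View pics/ts1.png

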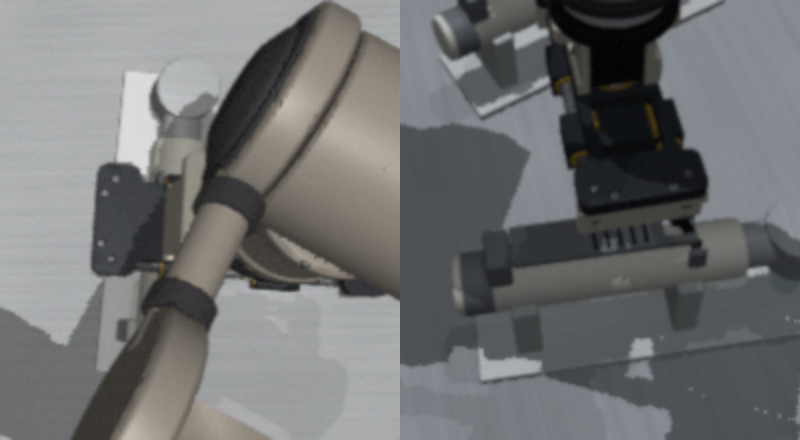

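The gripper hangs over the pad, still closing, and the small crimper is clear. Next I'll let the fingers shut and then descend to 150 mm.

>>> send_rows --targets '[[[0,0,0,0,0,0,1],[0,0,0,0,0,15,1],[0,0,0,0,0,40,1],[0,0,0,0,0,65,1],[0,0,0,0,0,76,1]]]'

```text
time: 1.75
tool_pos: [454.7, -192.6, 148.1]
tcp_rot: [-3.14, 0.004, -0.106]
contact_force: [-0.4, -0.6, -0.1]
grip_width: 0.5
```

>>> send_rows --targets '[[[0,0,0,5,0,0,1],[0,0,0,15,0,0,1],[0,0,0,25,0,0,1],[0,0,0,35,0,0,1],[0,0,0,45,0,0,1]]]'

```text
time: 2.17
tool_pos: [502.2, -198.0, 152.0]
tcp_rot: [3.14, -0.001, -0.105]
contact_force: [-1.5, -0.9, 1.5]
grip_width: 0.3
```

```bash
python3 st.py
```

```text
2.17 [ 502.2 -198.   152. ] [ 3.14e+00 -1.00e-03 -1.05e-01] [-1.5 -0.9  1.5] 0.3
toolframe to pre: -41.607504064309005 -6.181531461660666 yaw need deg -0.003700153458962958
rel pad along,left,up 31.55943451862273 -6.231942651501114 14.005516724040405
```

>>> send_rows --targets '[[[0,0,0,12,-5,2,1],[0,0,0,26,-5,2,1],[0,0,0,40,-5,2,1],[0,0,0,55,-5,2,1],[0,0,0,70,-5,2,1]]]'

```text
time: 2.58
tool_pos: [572.5, -200.3, 150.0]
tcp_rot: [3.141, -0.001, -0.105]
contact_force: [0.4, 0.7, 0.4]
grip_width: 0.9
```

```bash
python3 st.py;python3 - <<'E'
from h import *
a=save("top","t2");b=save("side","s2")
cv2.imwrite("pics/ts2.png",np.hstack([cv2.resize(a[90:310,330:530],None,fx=2,fy=2),cv2.resize(b[170:390,230:430],None,fx=2,fy=2)])[:,:,::-1].copy())
E
```

```text
2.58 [ 572.5 -200.3  150. ] [ 3.141e+00 -1.000e-03 -1.050e-01] [0.4 0.7 0.4] 0.9
toolframe to pre: -111.76030585368015 -1.0529207753620113 yaw need deg 0.0023968379291116958
rel pad along,left,up 101.71363530524458 -1.0824294014821927 11.973855882053329
```

View pics/ts2.png

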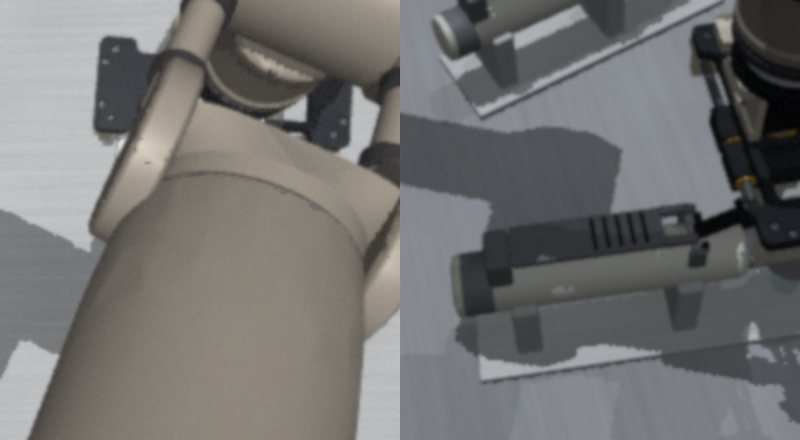

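The lever (side view, right panel near (725, 215)) now leans forward under the fingertips. I'll lift and go back above the pad.

>>> send_rows --targets '[[[0,0,0,0,0,-15,1],[0,0,0,0,0,-35,1],[0,0,0,-10,0,-50,1],[0,0,0,-40,-1,-50,1],[0,0,0,-70,-1,-50,1]]]'

```text
time: 3.1
tool_pos: [501.8, -191.1, 200.1]
tcp_rot: [3.14, -0.003, -0.104]
contact_force: [-0.6, 0.2, -0.2]
grip_width: 0.4
```

>>> send_rows --targets '[[[0,0,0,-20,0,0,1],[0,0,0,-32,0,0,1],[0,0,0,-32,0,0,1]]]'

```text
time: 3.35
tool_pos: [468.0, -187.3, 199.8]
tcp_rot: [3.141, 0.0, -0.105]
contact_force: [1.0, 0.4, 0.6]
grip_width: 0.4
```

```bash
python3 st.py;python3 - <<'E'
from h import *
a=save("top","t3");b=save("side","s3")
u=np.array([.9945,-.105,0]);pv=np.array([471.5,-188.5,118])+55*u
for ang in(1.2,1.4,1.6):
    t=pv+60*(np.sin(ang-.5)*u+np.cos(ang-.5)*np.array([0,0,1]));print(ang,np.round(proj("side",t),1))
for r in place_of("crimper_lever_tip","side")[:2]:print(r)
cv2.imwrite("pics/s3c.png",cv2.resize(b[220:340,240:460],None,fx=3.5,fy=3.5)[:,:,::-1].copy())
E
```

```text
3.35 [ 468.  -187.3  199.8] [ 3.141  0.    -0.105] [1.  0.4 0.6] 0.4
toolframe to pre: -6.396076623304869 0.9082144495017953 yaw need deg 0.0018796413335221713
rel pad along,left,up -3.6539501029245525 0.8541709355506515 61.785807460054315
1.2 [265.5 401.6]
1.4 [267.6 406.2]
1.6 [270.5 409.3]
{'location': [270.8, 410.1], 'conf': 0.8}
```

View pics/s3c.png

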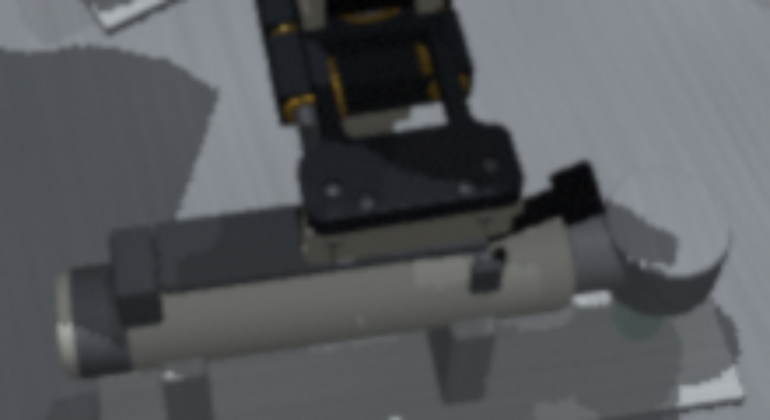

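The lever is at its forward stop: it was detected at (270.8, 410.1) and is predicted at (270.5, 409.3) for 1.6 rad. Now I'll press.

>>> send_rows --targets '[[[0,0,0,2,0,25,1],[0,0,0,3,0,48,1],[0,0,0,3,0,56,1],[0,0,0,3,0,61,1],[0,0,0,3,0,66,1]]]'

```text
time: 3.92
tool_pos: [474.2, -187.1, 132.9]
tcp_rot: [-3.141, -0.0, -0.103]
contact_force: [-0.9, 2.3, 5.6]
grip_width: 0.5
```

>>> send_rows --targets '[[[0,0,0,0,0,2,1],[0,0,0,0,0,4,1],[0,0,0,0,0,6,1]]]'

```text
time: 4.17
tool_pos: [475.0, -187.3, 128.3]
tcp_rot: [3.141, -0.003, -0.103]
contact_force: [-1.0, 3.6, 14.1]
grip_width: 0.3
```

>>> send_rows --targets '[[[0,0,0,0,0,0.5,1],[0,0,0,0,0,0.5,1],[0,0,0,0,0,0.5,1],[0,0,0,0,0,0.5,1],[0,0,0,0,0,0.5,1]]]'

```text
time: 4.58
tool_pos: [474.9, -187.3, 128.5]
tcp_rot: [3.141, -0.004, -0.103]
contact_force: [-1.3, 3.8, 10.5]
grip_width: 0.2
```

```bash
python3 st.py;python3 - <<'E'
from h import *
b=save("side","s4")
for r in place_of("crimper_lever_tip","side")[:2]:print(r)
E
```

```text
4.58 [ 474.9 -187.3  128.5] [ 3.141 -0.004 -0.103] [-1.3  3.8 10.5] 0.2
toolframe to pre: -13.344198730459993 1.5802540228718958 yaw need deg 0.13117562086527326
rel pad along,left,up 3.2906064922413663 1.5578930585974642 -9.536985209370073
{'location': [270.5, 407.6], 'conf': 0.62}
```

>>> send_rows --targets '[[[0,0,0,0,0,0,1],[0,0,0,0,0,0,1],[0,0,0,0,0,0,1],[0,0,0,0,0,0,1],[0,0,0,0,0,0,1]]]'

```text
time: 5.1
tool_pos: [474.9, -187.3, 128.5]
tcp_rot: [3.141, -0.004, -0.103]
contact_force: [-1.8, 4.1, 9.4]
grip_width: 0.3
```

>>> send_rows --targets '[[[0,0,0,0,0,2,1],[0,0,0,0,0,2,1]]]'

```text
time: 5.27
tool_pos: [475.1, -187.4, 127.8]
tcp_rot: [3.14, -0.004, -0.103]
contact_force: [-5.5, 5.4, 22.9]
grip_width: 0.3
```

>>> send_rows --targets '[[[0,0,0,0,0,0,1],[0,0,0,0,0,0,1],[0,0,0,0,0,0,1],[0,0,0,0,0,0,1],[0,0,0,0,0,0,1]]]'

```text
time: 5.68
tool_pos: [475.1, -187.4, 127.9]
tcp_rot: [3.14, -0.005, -0.103]
contact_force: [-4.6, 5.6, 21.8]
grip_width: 0.5
```

>>> send_rows --targets '[[[0,0,0,0,0,0,1],[0,0,0,0,0,0,1],[0,0,0,0,0,0,1]]]'

```text
time: 5.93
tool_pos: [475.1, -187.4, 127.9]
tcp_rot: [3.14, -0.005, -0.103]
contact_force: [-5.0, 5.0, 22.4]
grip_width: 0.5
```

>>> send_rows --targets '[[[0,0,0,0,0,-5,1],[0,0,0,0,0,-12,1],[0,0,0,0,0,-30,1],[0,0,0,0,0,-60,1],[0,0,0,0,0,-95,1]]]'

```text
time: 6.35
tool_pos: [473.3, -187.0, 219.8]
tcp_rot: [-3.141, 0.002, -0.103]
contact_force: [0.5, -1.1, 0.5]
grip_width: 0.4
```

>>> send_rows --targets '[[[0,0,0,-25,35,0,1],[0,0,0,-50,70,0,1],[0,0,0,-75,105,0,1],[0,0,0,-100,140,0,1],[0,0,0,-100,140,0,1]]]'

```text
time: 6.77
tool_pos: [356.6, -320.8, 220.2]
tcp_rot: [3.138, -0.0, -0.107]
contact_force: [0.1, -0.7, -0.2]
grip_width: 0.5
```

```bash
python3 st.py;python3 - <<'E'
from h import *
a=save("top","t5");b=save("side","s5")
for l in("crimper_lever_tip","crimper_pad"):
  for c in("side","top"):
    for r in place_of(l,c)[:2]:print(l,c,r)
cv2.imwrite("pics/s5c.png",cv2.resize(b[220:360,240:460],None,fx=3.5,fy=3.5)[:,:,::-1].copy())
E
```

```text
6.77 [ 356.6 -320.8  220.2] [ 3.138 -0.    -0.107] [ 0.1 -0.7 -0.2] 0.5
toolframe to pre: 89.95089947997897 -143.73566037198614 yaw need deg -0.14251248983610657
rel pad along,left,up -100.33322018653597 -143.58818976471767 82.2096207399164
crimper_lever_tip side {'location': [272.1, 410.4], 'conf': 0.73}
crimper_lever_tip top {'location': [150.5, 430.5], 'conf': 0.78}
crimper_lever_tip top {'location': [208.5, 421.0], 'conf': 0.54}
crimper_pad side {'location': [287.6, 340.7], 'conf': 0.63}
crimper_pad top {'location': [207.7, 421.0], 'conf': 0.85}
```

View pics/s5c.png

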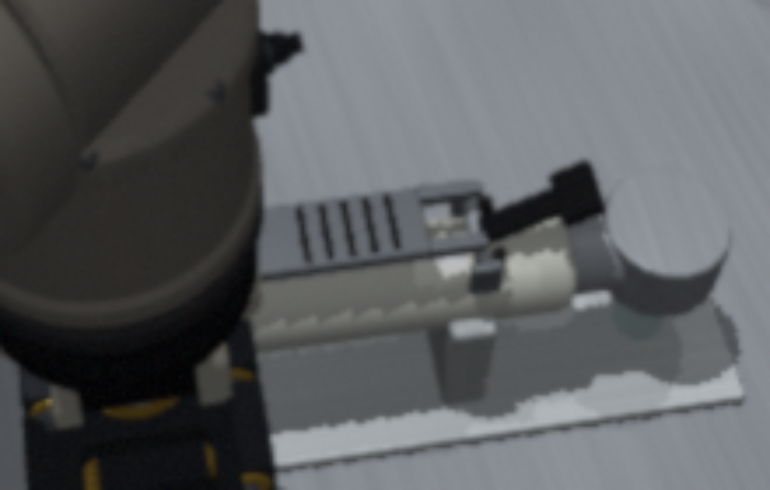

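```bash
python3 - <<'E'
from h import *
a=cv2.imread("pics/side0.png",0);b=cv2.imread("pics/s5.png",0)
f=lambda i:cv2.createCLAHE(3,(8,8)).apply(i)
t=a[273:298,322:356];r=cv2.matchTemplate(b[258:313,317:371],t,cv2.TM_CCOEFF_NORMED)
print(cv2.minMaxLoc(r),"expect (5,15) if unmoved")
print("10mm down px", proj("side",[471.5,-188.5,138]),proj("side",[471.5,-188.5,128]))
E
```

```text
(-0.3366245925426483, 0.9991637468338013, (9, 20), (5, 15)) expect (5,15) if unmoved
10mm down px (np.float64(283.65902886823636), np.float64(341.5213699696124)) (np.float64(286.91559142734627), np.float64(341.3881698069879))
```

The paddle's slot pattern is back at its starting pixels (correlation 0.999), so it is up, and the lever is forward.

```bash
python3 -c "
from plant import *
print(close_job())"
```

```text
the job is handed in; nothing more can be done
None
```

I flipped the large crimper's lever forward, pressed its paddle down to the stop, released it, moved the arm clear and handed the job in at about 6.9 s.

- **Lever:** after the flip it was detected within 1 px of where it should appear at its 1.6 rad forward stop. After release it was still within 2 px of that.
- **Paddle press:** it was down at about 10 mm of travel for roughly 1.8 s in total. For the first second the force was only 9–14 N, so I pressed harder and held firmly against the stop at 22 N for the last 0.7 s or so.
- **Paddle release:** its slot pattern returned to its starting pixels (correlation 0.999), so it sprang back up. The pad detector disagreed slightly, reading 3 px lower than at the start, about what a fully pressed paddle would show. The arm was partly blocking that view, so I relied on the pattern match.
- **Small crimper:** the arm's path stayed away from it. I did not run a separate before-and-after check on it.

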